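Sort three reagent containers into their own drip trays

ROBOT

A 6-joint arm with a two-finger parallel gripper is mounted at the origin on a cart in front of the work surface, level with it; the furniture and walls round the work are solid. World frame = base frame: x ahead of the robot, y to its left, z up, the work surface at z = 0. Lengths are in m, angles in degrees, forces in N, time in s.
With the tool pointing down it reaches from about 0.35 to 0.875 m from the base axis. Payload 4.2 kg.
Tool frame: the origin (TCP) lies on the centre line of the jaws, within the pads' length; the fingertips stand tip_reach ahead of it and the grasp point (between the pads) is the TCP (tip_reach is the distance from the TCP to the fingertips, in m); z points along the fingers, y is the line along which they close (so a half turn about z gives the same grasp; the last joint's range is limited). The gripper opens to 87 mm and grips with 3 to 60 N. Pads are 19 mm wide; open, the fingers measure 117 mm over their backs; the gripper's body (75 mm by 190 mm) begins 51 mm behind the grasp point.
Start: joints at [-51.99, 22.042, 0.453, 0, -68.411, -14.817], TCP at [0.246, -0.574, 0.242] pointing down, gripper open.
Joint ranges: [-179.83, 179.83], [-69.29, 118.12], [-61.27, 80.66], [-181.25, 117.63], [-171.15, -9.14], [-177.46, 177.46]. Speed limits (degrees/s): [159.86, 159.86, 180, 180, 180, 180].

INTERFACE

Orientations are given as a 3x3 rotation matrix whose columns are the frame's x, y, z axes.
In Python, from station import sense, capture, finish_job, tip_reach gives the robot as it stands.
- The arm moves only by the tool arm_command, never from a script. Its argument "deltas" is a list of rows, each a list of 7 numbers: the turn, a rotation vector about the tool's x, y, z in rad, then the shift along the tool's x, y, z in cm, then the closure, from -1 (fully open) to 1 (shut), so that 0 is half open. In form: [[rx, ry, rz, dx, dy, dz, hand], ...]. A call has 1 to 8 rows; each row is the pose to reach, as a shift and turn from the pose commanded when the call began, along the tool's axes at that moment; what a row does not reach only later rows make up. A row lasts 1/12 s, in which the tool goes at most 41.7 mm and 7.16 degrees, less where a joint would pass 70% of its speed; a pose out of reach is approached as far as the arm can. A call with a gripper value outside its range is refused whole. The fingers move at their own pace and stop on an object; the grip force is fixed at half the most. Time passes only in rows, so rows that repeat a pose let the fingers close. It gives the time, the measured TCP pose, the force, the opening and the grip force at its end, in the units of the state.
- sense(): the state, without advancing time (a new reading comes with each control period).
- capture(name): name is "scene" or "top" or "wrist"; returns a dict with "pixels" (480x640x3 uint8, blue, green, red), "fovy" (degrees; the focal length in pixels is half the picture's height over the tangent of half this angle, whatever the lens; pixels are square), "cx", "cy" (the principal point, pixels), "rvec" (rotation vector, rad) and "tvec" (3), from world to camera coordinates, as OpenCV has them. Camera axes: x right, y down, z forward; pixel columns grow to the right and rows downward; lengths in m; the calibration is good to about 2 mm. A picture is of the moment at which its call begins. There is no depth.
- finish_job(): hands the job in; it is judged then, once.
The state is a dict: "time_s": time; "joints": joint angles; "joint_velocities": joint speeds; "effort": joint torques, N m; "tcp_pos": TCP position; "ee_rot": TCP orientation; "wrist_force": force on the tool from outside, world axes, zero at the start; "moment": the same for the moment, N m; "gripper_width": opening from 0.0 (shut) to 1.0 (fully open); "gripper_force": force on a finger pad.
Only numpy, scipy, OpenCV 4.12 (cv2) and the standard library are available. Lean on these libraries where they do the work, as an engineer would, in place of code of your own. Each camera call takes 0.05 s, during which the arm holds its last target. There are 200 camera calls.

TASK

The three containers were put back in the wrong round drip trays. Rearrange them so that the largest bottle stands in the middle of the largest round tray, the middle-sized bottle in the middle-sized one and the small vial in the smallest; the empty square tray is there to park one on the way. Never let a container fall over, and leave the tape roll, the tin and the timer where they are.

Things in the scene. Friction and masses are not known exactly. Their poses are not given: they have to be found in the camera images.
- amber_bottle: the largest of the three containers, loose: brown glass bottle, upright, 132 mm tall with a purple collar and pale spout. Round body 45 mm wide to 58 mm over its base, sloping shoulder up to 78 mm, collar 34 mm wide from 78 to 100 mm, spout above. About 0.22 kg. Origin: centre of its base; z up its axis. At the start it stands in one of the round trays, a wrong one
- dropper_bottle: the middle-sized container, loose: white round dropper bottle with a blue pointed cap, upright, 83 mm tall. Body 34 mm across to 40 mm over its base, rounded shoulder to 52 mm, then neck (20 mm) and nozzle (10 mm). About 0.05 kg. Origin: centre of its base; z up its axis. At the start it stands in one of the round trays, a wrong one
- small_vial: the smallest container, loose: clear glass vial with crimped cap, upright, 53 mm tall. Body 24 mm across to 35 mm over its base, rounded shoulder, cap 17 mm. About 0.04 kg. Origin: centre of its base; z up its axis. At the start it stands in one of the round trays, a wrong one
- tray_large: dark grey steel round drip tray, fixed to the bench: 107 mm across outside, 100 mm inside, floor 3 mm thick, rim 8 mm high over the bench; the largest of the three round trays. Origin: centre of its underside, on the bench
- tray_medium: dark grey steel round drip tray, fixed to the bench: 83 mm across outside, 76 mm inside, floor 3 mm thick, rim 8 mm high over the bench; the middle-sized of the three round trays. Origin: centre of its underside, on the bench
- tray_small: dark grey steel round drip tray, fixed to the bench: 67 mm across outside, 60 mm inside, floor 3 mm thick, rim 8 mm high over the bench; the smallest of the three round trays. Origin: centre of its underside, on the bench
- tray_square: dark grey steel square tray, fixed to the bench, empty at the start: 84 mm square outside, 79 mm inside, floor 2.5 mm thick, rim 8 mm high. A free spot to park a container on the way. Origin: centre of its underside, on the bench; x and y along its sides
- tape_roll: roll of white surgical tape lying flat on the bench, 47 mm across, 25 mm high, loose bystander. Origin: centre of its underside
- screw_tin: round aluminium tin with closed lid on the bench, 52 mm across, 20 mm high, loose bystander. Origin: centre of its underside
- bench_timer: white flat bench timer on the bench, 62 x 64 mm, 18 mm high, loose bystander. Origin: centre of its underside
Not all that is in view belongs to the job. What is shaped like the tray_small but pink or purple is not meant.

How it is judged (in metres and radians):
At the end, for the whole second after the job is handed in: The amber bottle stands in the large round tray, the dropper bottle in the medium one and the vial in the small one: each upright (within 0.1 rad), its base down on the tray floor (within 4 mm), within 15 mm of the tray's centre, at rest and released (horizontal distance between amber_bottle and tray_large below 0.015 m and z of amber_bottle in the frame of tray_large below 0.007 m and angle between each of amber_bottle, dropper_bottle, small_vial's own z axis and vertical below 0.1 rad and linear speed of each of amber_bottle, dropper_bottle, small_vial below 0.02 m/s and contact force between each of amber_bottle, dropper_bottle, small_vial and the fingers below 0.05 N and horizontal distance between dropper_bottle and tray_medium below 0.015 m and z of dropper_bottle in the frame of tray_medium below 0.007 m and horizontal distance between small_vial and tray_small below 0.015 m and z of small_vial in the frame of tray_small below 0.007 m); the robot touches nothing.
It fails at once if a container falls over (tilts more than 0.7 rad) (angle between any of amber_bottle, dropper_bottle, small_vial's own z axis and vertical above 0.7 rad).
It fails at once if the tape roll, the tin or the timer is shifted by more than 20 mm (distance of any of tape_roll, screw_tin, bench_timer from where it was at the start of the episode above 0.02 m).
It also fails if it takes over 128 s, if anything falls off the work surface, if the arm or the gripper's body presses on something with over 40 N, if the wrist force passes 120 N, or if a joint passes its speed limit or range.

## Working session

There is one attempt and no reset: what is moved stays moved. The work goes in short steps, Python scripts to look and compute and a tool call to move; the robot and the scene stay as the last step left them, time stands still between calls to the robot, and variables do not carry over. Pictures are saved under pics/ and viewed, at most 14 in all, crops included, and the job is handed in when it is done.

Besides the shell and the picture viewer there is one more tool, called after ">>>" as a command line: name --pt "numbers of a row" for each row, then --argument value for the rest. arm_command: Moves the arm, as the interface text tells. Its arguments: {"type":"object","properties":{"deltas":{"type":"array"}},"required":["deltas"]}

```bash
mkdir -p pics; python3 - <<'E'
from station import sense,capture,tip_reach
import cv2
print(tip_reach, sense())
for n in("scene","top"):
    c=capture(n); cv2.imwrite(f"pics/{n}0.png",c["pixels"]); print(n,{k:v for k,v in c.items() if k!="pixels"})
E
```

```text
0.019 {'time_s': 0.0, 'joints': array([-5.19902770e+01,  2.20897168e+01,  3.79726481e-01, -2.75030321e-02,
       -6.84117844e+01, -1.48176085e+01]), 'joint_velocities': array([ 0.04204535, -0.01136217, -0.01635374, -0.05629649, -0.05192367,
       -0.07083595]), 'effort': array([ 8.89277158e-05, -3.90664101e+01,  1.87407553e+01,  4.22003075e+00,
        1.09867830e-02, -2.04977123e-04]), 'tcp_pos': array([ 0.24593492, -0.57396573,  0.24047406]), 'ee_rot': array([[-9.19259220e-01, -3.93651586e-01, -9.57088363e-04],
       [-3.93652733e-01,  9.19257159e-01,  1.94941782e-03],
       [ 1.12418915e-04,  2.16878075e-03, -9.99997642e-01]]), 'wrist_force': array([ 0.10318291,  0.09672452, -0.20754942]), 'moment': array([ 0.03463224, -0.01767186,  0.07475362]), 'gripper_force': 0.0, 'gripper_width': 1.0003542272959498}
scene {'fovy': 55.604439483550195, 'cx': 317.91236451479426, 'cy': 236.3677398665953, 'rvec': array([ 2.1547389 , -0.82054897,  0.3554453 ]), 'tvec': array([-0.41667987,  0.26155179,  0.60464392])}
top {'fovy': 42.49339036210607, 'cx': 320.72458937947636, 'cy': 237.90081044298003, 'rvec': array([ 2.15703153, -2.09618778,  0.20140658]), 'tvec': array([-0.01546528,  0.53592773,  1.09493877])}
```

View pics/top0.png

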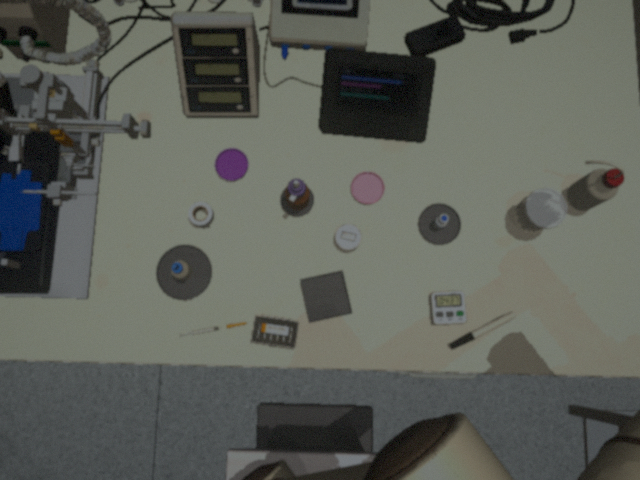

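View pics/scene0.png

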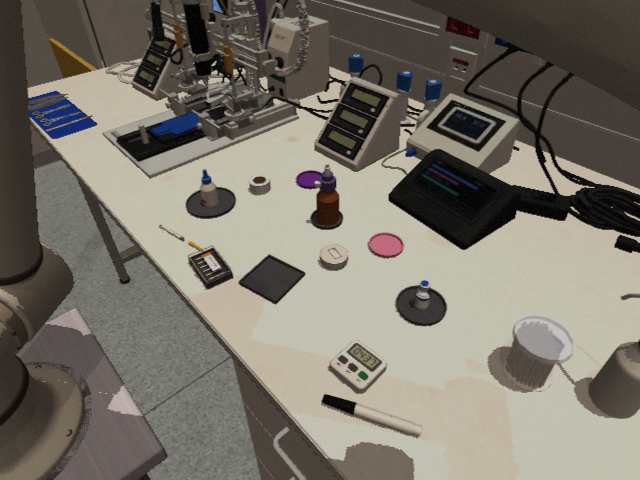

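The top view shows the trays: large at (184,272) holding the dropper, small at (297,198) holding the amber bottle, medium at (439,224) holding the vial, and the empty square at (326,296). Possible mix-ups are the purple disc (232,164) and the pink disc (367,188), which are decoys. The tin (347,238), tape (201,215) and timer (448,308) must stay put. The small tray I want is the dark grey one under the amber bottle. Next I'll measure and check a crop.

```bash
cat > h.py <<'E'
import numpy as np,cv2
from station import sense,capture
def cam(c):
    f=240/np.tan(np.radians(c["fovy"])/2); K=np.array([[f,0,c["cx"]],[0,f,c["cy"]],[0,0,1]])
    R=cv2.Rodrigues(np.array(c["rvec"]))[0]; return K,R,np.array(c["tvec"])
def p2w(c,u,v,z):
    K,R,t=cam(c); o=-R.T@t; d=R.T@np.linalg.solve(K,[u,v,1]); return o+d*(z-o[2])/d[2]
def w2p(c,P):
    K,R,t=cam(c); q=K@(R@np.array(P)+t); return q[:2]/q[2]
def rect(c,x,y,z,half,n):
    """orthophoto of the plane z about x,y: right=+x, up=+y, n px"""
    w=[(x-half,y+half),(x+half,y+half),(x+half,y-half),(x-half,y-half)]
    src=np.float32([w2p(c,(a,b,z)) for a,b in w]); dst=np.float32([[0,0],[n,0],[n,n],[0,n]])
    return cv2.warpPerspective(c["pixels"],cv2.getPerspectiveTransform(src,dst),(n,n),flags=cv2.INTER_CUBIC)
E
python3 - <<'E'
from h import *
c=capture("top"); s=capture("scene")
for n,u,v,h in [("large",184,272,60),("small",297,198,60),("med",439,224,60),("sq",326,296,60),("tape",201,215,0),("tin",347,238,0),("timer",448,308,0)]:
    print(n,p2w(c,u,v,.008).round(3))
    if h and n!="sq":
        # fit the dark tray contour (points traced onto plane z=.008)
        g=cv2.cvtColor(c["pixels"],cv2.COLOR_BGR2GRAY)
        m=(g<105).astype(np.uint8); k,l,st,ce=cv2.connectedComponentsWithStats(m); i=l[v+8,u+8]
        cn=cv2.findContours((l==i).astype(np.uint8),0,1)[0][0].reshape(-1,2)
        W=np.array([p2w(c,a,b,.008)[:2] for a,b in cn]).astype(np.float32)
        print("  circ",cv2.minEnclosingCircle(W), "ellipse",cv2.fitEllipse(W), len(cn))
    if n=="sq":
        m=(cv2.cvtColor(c["pixels"],cv2.COLOR_BGR2GRAY)<105).astype(np.uint8);l=cv2.connectedComponents(m)[1]
        cn=cv2.findContours((l==l[v,u]).astype(np.uint8),0,1)[0][0].reshape(-1,2)
        print("  rect",cv2.minAreaRect(np.array([p2w(c,a,b,.008)[:2] for a,b in cn]).astype(np.float32)))
A=c["pixels"]; t=[cv2.resize(A[y-40:y+40,x-40:x+40],(260,260),interpolation=2) for x,y in[(184,272),(297,198),(439,224)]]
B=s["pixels"]; t2=[cv2.resize(B[y-50:y+50,x-50:x+50],(260,260),interpolation=2) for x,y in[(210,195),(328,200),(422,300)]]
cv2.imwrite("pics/crop1.png",np.vstack([np.hstack(t),np.hstack(t2)]))
E
```

```text
large [0.47  0.258 0.008]
  circ ((0.4710550904273987, 0.2584477663040161), 0.054558660835027695) ellipse ((0.4709436595439911, 0.2583346664905548), (0.10584443062543869, 0.10708144307136536), 108.82635498046875) 159
small [0.621 0.048 0.008]
  circ ((0.6205914616584778, 0.05705820024013519), 0.042415279895067215) ellipse ((0.6200583577156067, 0.04949512705206871), (0.06423457711935043, 0.07858743518590927), 81.07644653320312) 107
med [ 0.578 -0.228  0.008]
  circ ((0.5784701108932495, -0.22779956459999084), 0.04292924329638481) ellipse ((0.5784685611724854, -0.22790271043777466), (0.08193746209144592, 0.08444153517484665), 39.81892395019531) 120
sq [ 0.433 -0.013  0.008]
  rect ((0.4325617551803589, -0.012218184769153595), (0.08647066354751587, 0.0865209549665451), 14.256113052368164)
tape [0.582 0.232 0.008]
tin [ 0.545 -0.051  0.008]
timer [ 0.417 -0.244  0.008]
```

View pics/crop1.png

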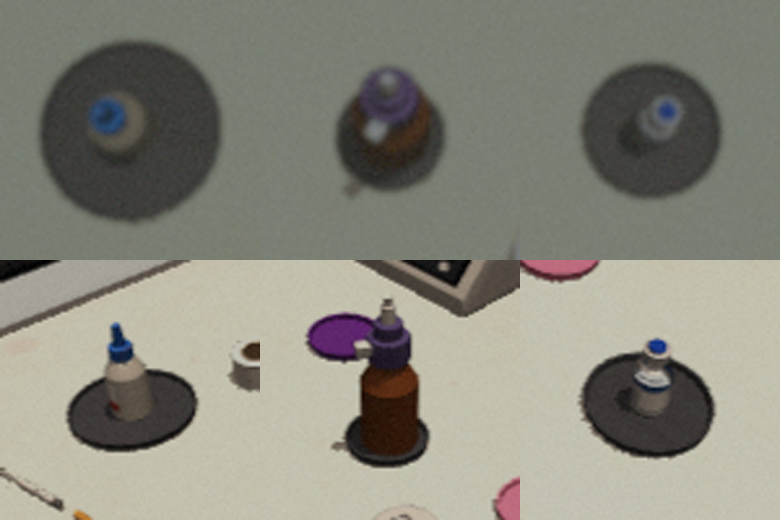

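The crop confirms the tray sizes and the grey small tray under the amber bottle. The amber's side spout points towards robot −x, slightly +y. Next I work out the container axes and the first moves.

```bash
cat >> h.py <<'E'
def delta(x,y,z,ang=180):
    """tool-frame shift (cm) and rz (rad) to reach world x,y,z with tool x axis at ang deg, z down"""
    s=sense(); R=np.array(s["ee_rot"]); d=R.T@(np.array([x,y,z])-s["tcp_pos"])*100
    a=np.radians(ang); T=np.array([[np.cos(a),np.sin(a),0],[np.sin(a),-np.cos(a),0],[0,0,-1]])
    return d.round(2),cv2.Rodrigues(R.T@T)[0].ravel().round(3)
E
python3 - <<'E'
from h import *
from scipy.optimize import least_squares
c=capture("top"); s=capture("scene")
P={"dropper tip":((177,267.5),(210+(117-130)/2.6,195+(326-390)/2.6),.084),
"vial cap":((444.4,218),(422+(657-650)/2.6,300+(347-390)/2.6),.056),
"amber collar top":((297,187.5),(328+(389-390)/2.6,200+(320-390)/2.6),.103),
"spout":((297-15/3.25,198),(328+(362-390)/2.6,200+(350-390)/2.6),.09)}
for n,(a,b,z) in P.items():
    r=least_squares(lambda X:np.r_[w2p(c,X)-a,w2p(s,X)-b],[.5,0,.05])
    print(n,"top@z",p2w(c,*a,z).round(4),"tri",r.x.round(4),r.cost.round(2))
print(delta(.578,-.235,.2))
E
```

```text
dropper tip top@z [0.4687 0.254  0.084 ] tri [0.4697 0.2522 0.0887] 1.14
vial cap top@z [ 0.5793 -0.2287  0.056 ] tri [ 0.5795 -0.2289  0.0562] 0.04
amber collar top top@z [0.6168 0.0451 0.103 ] tri [0.6152 0.043  0.1174] 2.34
spout top@z [0.6005 0.0532 0.09  ] tri [0.6    0.0527 0.0942] 0.14
(array([-43.87,  18.12,   4.13]), array([ 0.001, -0.   ,  0.405]))
```

>>> arm_command --pt "0 0 0.1 -3.7 1.5 0.3 -0.2" --pt "0 0 0.2 -7.4 3.0 0.7 -0.2" --pt "0 0 0.3 -11 4.5 1 -0.2" --pt "0 0 0.4 -14.6 6 1.4 -0.2" --pt "0 0 0.405 -18.3 7.5 1.7 -0.2" --pt "0 0 0.405 -22 9 2.1 -0.2" --pt "0 0 0.405 -25.6 10.5 2.4 -0.2" --pt "0 0 0.405 -29.2 12 2.8 -0.2"

```text
time_s: 0.97
tcp_pos: [0.4685, -0.3476, 0.2137]
ee_rot: [[-1.0, 0.0, 0.001], [0.0, 1.0, -0.0], [-0.001, -0.0, -1.0]]
wrist_force: [0.8, -0.4, 0.4]
gripper_width: 0.606
gripper_force: 0.0
```

```bash
python3 -c "
from h import *
print(delta(.579,-.229,.2), sense()['tcp_pos'])"
```

```text
(array([-11.05,  11.86,   1.38]), array([-0.   ,  0.001, -0.   ])) [ 0.46847722 -0.34758635  0.21373616]
```

>>> arm_command --pt "0 0 0 -2.75 2.95 0.3 -0.2" --pt "0 0 0 -5.5 5.9 0.7 -0.2" --pt "0 0 0 -8.3 8.9 1 -0.2" --pt "0 0 0 -11 11.9 1.4 -0.2" --pt "0 0 0 -11 11.9 1.4 -0.2" --pt "0 0 0 -11 11.9 1.4 -0.2"

```text
time_s: 1.47
tcp_pos: [0.5785, -0.2282, 0.1987]
ee_rot: [[-1.0, -0.003, -0.001], [-0.003, 1.0, 0.0], [0.001, 0.0, -1.0]]
wrist_force: [-0.6, 0.0, 0.4]
gripper_width: 0.599
gripper_force: 0.0
```

```bash
python3 - <<'E'
from h import *
w=capture("wrist"); cv2.imwrite("pics/w1.png",w["pixels"])
print(sense()['tcp_pos'], w2p(w,(.579,-.229,.056)),w2p(w,(.579,-.229,.003)),w2p(w,(.5785,-.228,.008)))
E
```

```text
[ 0.57757327 -0.22936211  0.19908192] [315.8579396  234.23934131] [315.80601313 221.83028299] [316.80600817 222.35893377]
```

View pics/w1.png

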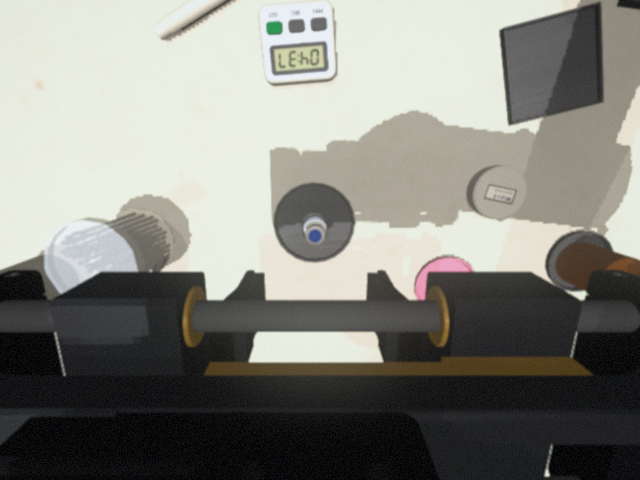

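The wrist view shows the vial cap at (315,236), against a predicted (316,234), so it is where I expected. Descending to grip.

>>> arm_command --pt "0 0 0 -0.1 0 4 -0.2" --pt "0 0 0 -0.1 0 8 -0.2" --pt "0 0 0 -0.1 0 12 -0.2" --pt "0 0 0 -0.1 0 15 -0.2" --pt "0 0 0 -0.1 0 16.9 -0.2" --pt "0 0 0 -0.1 0 16.9 -0.2"

```text
time_s: 2.02
tcp_pos: [0.5751, -0.2305, 0.0262]
ee_rot: [[-1.0, 0.003, -0.007], [0.003, 1.0, 0.002], [0.007, 0.002, -1.0]]
wrist_force: [-0.3, 0.8, -1.0]
gripper_width: 0.6
gripper_force: 0.2
```

>>> arm_command --pt "0 0 0 0 0 0 0.3" --pt "0 0 0 0 0 0 0.8" --pt "0 0 0 0 0 0 0.8" --pt "0 0 0 0 0 0 0.8" --pt "0 0 0 0 0 0 0.8" --pt "0 0 0 0 0 0 0.8"

```text
time_s: 2.52
tcp_pos: [0.5788, -0.2304, 0.0318]
ee_rot: [[-1.0, 0.0, 0.002], [0.0, 1.0, -0.0], [-0.002, -0.0, -1.0]]
wrist_force: [-0.8, 0.6, 2.8]
gripper_width: 0.263
gripper_force: 30.0
```

>>> arm_command --pt "0 0 0 0 0 -2 0.8" --pt "0 0 0 0 0 -5 0.8" --pt "0 0 0 0 0 -8 0.8" --pt "0 0 0 2 3 -10 0.8" --pt "0 0 0 4 6 -10 0.8" --pt "0 0 0 6 9 -10 0.8" --pt "0 0 0 8 12 -10 0.8" --pt "0 0 0 10 15 -10 0.8"

```text
time_s: 3.18
tcp_pos: [0.4771, -0.0791, 0.1309]
ee_rot: [[-1.0, 0.001, 0.001], [0.001, 1.0, 0.0], [-0.001, 0.0, -1.0]]
wrist_force: [0.4, 0.8, -0.1]
gripper_width: 0.264
gripper_force: 30.0
```

>>> arm_command --pt "0 0 0 2 3 0 0.8" --pt "0 0 0 4 6 0 0.8" --pt "0 0 0 4.6 6.8 0 0.8" --pt "0 0 0 4.6 6.8 0 0.8" --pt "0 0 0 4.6 6.8 0 0.8"

```text
time_s: 3.6
tcp_pos: [0.4327, -0.0117, 0.1311]
ee_rot: [[-1.0, -0.002, 0.001], [-0.002, 1.0, 0.0], [-0.001, 0.0, -1.0]]
wrist_force: [0.9, -0.5, -0.7]
gripper_width: 0.262
gripper_force: 30.0
```

```bash
python3 -c "
from h import *
print(delta(.4326,-.012,.030), sense()['tcp_pos'],sense()['gripper_force'])"
```

```text
(array([ 0.03, -0.03, 10.11]), array([0.   , 0.001, 0.002])) [ 0.43272484 -0.01172417  0.13113785] 29.999866740618018
```

Lower slowly to the square tray, stopping just above the floor, then settle and check.

>>> arm_command --pt "0 0 0 0 0 3 0.8" --pt "0 0 0 0 0 6 0.8" --pt "0 0 0 0 0 8 0.8" --pt "0 0 0 0 0 9 0.8" --pt "0 0 0 0 0 9.6 0.8" --pt "0 0 0 0 0 9.6 0.8" --pt "0 0 0 0 0 9.8 0.8" --pt "0 0 0 0 0 9.8 0.8"

```text
time_s: 4.27
tcp_pos: [0.4332, -0.0123, 0.033]
ee_rot: [[-1.0, 0.001, 0.001], [0.001, 1.0, 0.0], [-0.001, 0.0, -1.0]]
wrist_force: [-0.5, -0.0, -0.8]
gripper_width: 0.263
gripper_force: 30.0
```

>>> arm_command --pt "0 0 0 0 0 0.1 0.8" --pt "0 0 0 0 0 0.1 0.8" --pt "0 0 0 0 0 0.2 0.8" --pt "0 0 0 0 0 0.2 0.8"

```text
time_s: 4.6
tcp_pos: [0.4329, -0.012, 0.0313]
ee_rot: [[-1.0, -0.0, 0.001], [-0.0, 1.0, 0.0], [-0.001, 0.0, -1.0]]
wrist_force: [-0.2, 0.6, 4.2]
gripper_width: 0.261
gripper_force: 30.0
```

>>> arm_command --pt "0 0 0 0 0 0 0.2" --pt "0 0 0 0 0 0 -0.2" --pt "0 0 0 0 0 0 -0.2" --pt "0 0 0 0 0 0 -0.2" --pt "0 0 0 0 0 -4 -0.2" --pt "0 0 0 0 0 -8 -0.2" --pt "0 0 0 0 0 -12 -0.2" --pt "0 0 0 -0.5 3 -14 -0.2"

```text
time_s: 5.27
tcp_pos: [0.4379, 0.0161, 0.1746]
ee_rot: [[-1.0, 0.004, 0.005], [0.004, 1.0, 0.001], [-0.005, 0.001, -1.0]]
wrist_force: [1.0, -0.0, -0.8]
gripper_width: 0.596
gripper_force: 0.0
```

>>> arm_command --pt "0 0 0 -0.5 4 -0.3 -0.2" --pt "0 0 0 -1 8 -0.6 -0.2" --pt "0 0 0 -1.5 12 -1 -0.3" --pt "0 0 0 -2 16 -1.5 -0.4" --pt "0 0 0 -2.5 20 -2 -0.4" --pt "0 0 0 -3.1 23.5 -2.5 -0.4" --pt "0 0 0 -3.1 23.5 -2.5 -0.4" --pt "0 0 0 -3.1 23.5 -2.5 -0.4"

```text
time_s: 5.93
tcp_pos: [0.4682, 0.2545, 0.195]
ee_rot: [[-1.0, -0.002, -0.001], [-0.002, 1.0, -0.0], [0.001, -0.0, -1.0]]
wrist_force: [-0.8, -0.9, 0.0]
gripper_width: 0.694
gripper_force: 0.0
```

```bash
python3 - <<'E'
from h import *
w=capture("wrist"); cv2.imwrite("pics/w2.png",w["pixels"])
print(sense()['tcp_pos'], w2p(w,(.469,.253,.086)),w2p(w,(.469,.253,.05)),w2p(w,(.471,.2583,.008)))
E
```

```text
[0.46780673 0.25302241 0.1947597 ] [315.0874212  244.88620442] [315.1612586  233.79635544] [320.53396169 225.73021036]
```

View pics/w2.png

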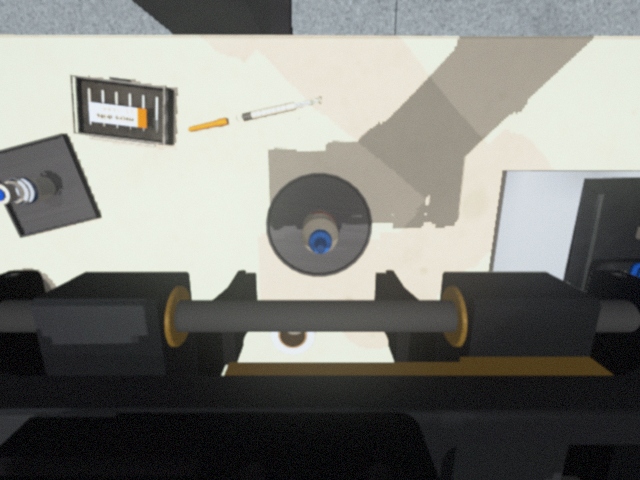

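The dropper tip is at (320,242) against a predicted (315,245), so I put the bottle at (0.467, 0.257). Descending.

>>> arm_command --pt "0 0 0 0.1 0.4 3 -0.4" --pt "0 0 0 0.1 0.4 7 -0.4" --pt "0 0 0 0.1 0.4 11 -0.4" --pt "0 0 0 0.1 0.4 14 -0.4" --pt "0 0 0 0.1 0.4 15.3 -0.4" --pt "0 0 0 0.1 0.4 15.5 -0.4" --pt "0 0 0 0.1 0.4 15.5 -0.4" --pt "0 0 0 0.1 0.4 15.5 -0.4"

```text
time_s: 6.65
tcp_pos: [0.4681, 0.2566, 0.0416]
ee_rot: [[-1.0, 0.001, 0.001], [0.001, 1.0, 0.001], [-0.001, 0.001, -1.0]]
wrist_force: [0.3, 0.3, 0.4]
gripper_width: 0.702
gripper_force: 0.0
```

>>> arm_command --pt "0 0 0 0 0 0 0" --pt "0 0 0 0 0 0 0.6" --pt "0 0 0 0 0 0 0.6" --pt "0 0 0 0 0 0 0.6" --pt "0 0 0 0 0 0 0.6" --pt "0 0 0 0 0 0 0.6"

```text
time_s: 7.15
tcp_pos: [0.4676, 0.2571, 0.041]
ee_rot: [[-1.0, -0.0, 0.001], [-0.0, 1.0, 0.001], [-0.001, 0.001, -1.0]]
wrist_force: [-0.4, -0.7, 1.3]
gripper_width: 0.371
gripper_force: 30.0
```

>>> arm_command --pt "0 0 0 0 0 -2 0.6" --pt "0 0 0 0 0 -5 0.6" --pt "0 0 0 0 0 -8 0.6" --pt "0 0 0 0 -3 -11 0.6" --pt "0 0 0 0 -7 -12 0.6" --pt "0 0 0 0 -11 -12 0.6" --pt "0 0 0 0 -15 -12 0.6" --pt "0 0 0 0 -19 -12 0.6"

```text
time_s: 7.82
tcp_pos: [0.4668, 0.0653, 0.161]
ee_rot: [[-1.0, -0.001, 0.001], [-0.001, 1.0, 0.001], [-0.001, 0.001, -1.0]]
wrist_force: [1.1, 0.7, -0.8]
gripper_width: 0.373
gripper_force: 30.0
```

>>> arm_command --pt "0 0 0 0 -4 0 0.6" --pt "0 0 0 0 -8 0 0.6" --pt "0 0 0 0 -12 0 0.6" --pt "0 0 0 -2 -15.5 0 0.6" --pt "0 0 0 -4 -19 0 0.6" --pt "0 0 0 -6 -22 0 0.6" --pt "0 0 0 -8 -25.5 0 0.6" --pt "0 0 0 -10 -28.5 0 0.6"

```text
time_s: 8.48
tcp_pos: [0.5677, -0.2204, 0.1603]
ee_rot: [[-1.0, 0.001, -0.001], [0.001, 1.0, 0.0], [0.001, 0.0, -1.0]]
wrist_force: [0.9, 1.1, 0.3]
gripper_width: 0.371
gripper_force: 30.0
```

>>> arm_command --pt "0 0 0 -1 -1 0 0.6" --pt "0 0 0 -1 -1 0 0.6" --pt "0 0 0 -1 -1 0 0.6"

```text
time_s: 8.73
tcp_pos: [0.5768, -0.2286, 0.1594]
ee_rot: [[-1.0, 0.002, -0.002], [0.002, 1.0, 0.001], [0.002, 0.001, -1.0]]
wrist_force: [-0.3, 0.4, -0.4]
gripper_width: 0.372
gripper_force: 30.0
```

```bash
python3 -c "
from h import *
print(delta(.5783,-.2282,.041), sense()['tcp_pos'],sense()['gripper_force'])"
```

```text
(array([-0.17,  0.03, 11.84]), array([ 0.001, -0.002, -0.002])) [ 0.57684508 -0.22859429  0.15944239] 29.999914827181037
```

>>> arm_command --pt "0 0 0 0 0 3 0.6" --pt "0 0 0 0 0 6 0.6" --pt "0 0 0 0 0 9 0.6" --pt "0 0 0 0 0 11 0.6" --pt "0 0 0 0 0 11.6 0.6" --pt "0 0 0 0 0 11.7 0.6" --pt "0 0 0 0 0 11.8 0.6" --pt "0 0 0 0 0 11.8 0.6"

```text
time_s: 9.4
tcp_pos: [0.5783, -0.2279, 0.0442]
ee_rot: [[-1.0, -0.001, 0.003], [-0.001, 1.0, -0.001], [-0.003, -0.001, -1.0]]
wrist_force: [0.7, -0.6, -0.3]
gripper_width: 0.369
gripper_force: 30.0
```

>>> arm_command --pt "0 0 0 0 0 0.1 0.6" --pt "0 0 0 0 0 0.1 0.6" --pt "0 0 0 0 0 0.2 0.6" --pt "0 0 0 0 0 0.2 0.6"

```text
time_s: 9.73
tcp_pos: [0.5776, -0.2283, 0.041]
ee_rot: [[-1.0, 0.0, 0.001], [0.0, 1.0, -0.0], [-0.001, -0.0, -1.0]]
wrist_force: [-0.3, -0.4, 1.0]
gripper_width: 0.37
gripper_force: 30.0
```

>>> arm_command --pt "0 0 0 0 0 0.1 0.3" --pt "0 0 0 0 0 0.1 -0.2" --pt "0 0 0 0 0 0.1 -0.4" --pt "0 0 0 0 0 0.1 -0.4" --pt "0 0 0 0 0 -3 -0.4" --pt "0 0 0 0 0 -7 -0.4" --pt "0 0 0 0 0 -11 -0.4" --pt "0 0 0 0 0 -15 -0.4"

```text
time_s: 10.4
tcp_pos: [0.5768, -0.2282, 0.1918]
ee_rot: [[-1.0, 0.0, -0.001], [0.0, 1.0, 0.0], [0.001, 0.0, -1.0]]
wrist_force: [0.5, -0.4, 0.2]
gripper_width: 0.692
gripper_force: 0.0
```

>>> arm_command --pt "0 0 0 0 0 -4 -0.4" --pt "0 0 0.1 -0.5 4 -5 -0.4" --pt "0 0 0.2 -1 8 -5 -0.4" --pt "0 0 0.3 -1.5 12 -5 -0.4" --pt "0 0 0.4 -2 16 -5 -0.4" --pt "0 0 0.47 -2.5 20 -5 -0.4" --pt "0 0 0.47 -3 24 -5 -0.4" --pt "0 0 0.47 -3 24 -5 -0.4"

```text
time_s: 11.07
tcp_pos: [0.6081, 0.0177, 0.2401]
ee_rot: [[-0.894, 0.448, 0.001], [0.448, 0.894, 0.001], [-0.0, 0.001, -1.0]]
wrist_force: [0.7, -1.3, 0.2]
gripper_width: 0.702
gripper_force: 0.0
```

```bash
python3 - <<'E'
from h import *
w=capture("wrist"); cv2.imwrite("pics/w3.png",w["pixels"]); t=capture("top")
o=cv2.resize(t["pixels"][160:320,150:480],(660,320),interpolation=2); cv2.imwrite("pics/t3.png",o)
print(sense()['tcp_pos'], w2p(w,(.616,.045,.135)),w2p(w,(.616,.045,.103)),w2p(w,(.6,.053,.093)),w2p(w,(.618,.048,.008)))
E
```

```text
[0.60730451 0.01353595 0.24005748] [353.72999455 237.91036815] [349.57433463 228.44780458] [348.98009812 205.66193866] [344.41624332 209.84664878]
```

View pics/w3.png

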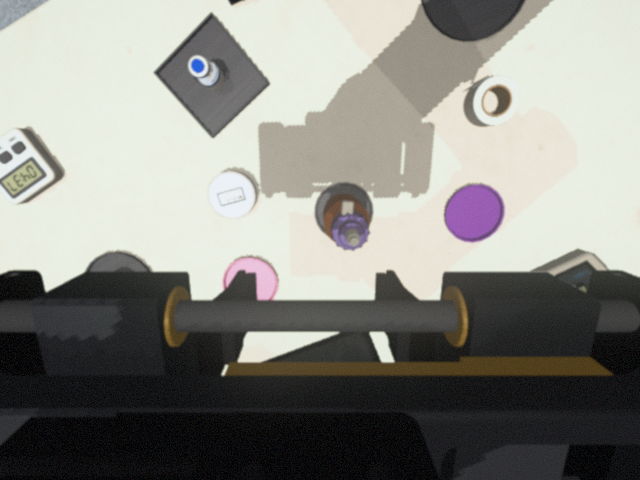

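Collar top is at (351,231), predicted (350,228), and the spout lies along tool x, so the jaws close across it. I'll grip on the collar at TCP z ≈ 0.099.

```bash
python3 -c "
from h import *
print(delta(.617,.0455,.099,153), sense()['tcp_pos'])"
```

```text
(array([ 0.56,  3.3 , 14.1 ]), array([-0.001, -0.001,  0.004])) [0.60730451 0.01353595 0.24005748]
```

>>> arm_command --pt "0 0 0 0.6 3.4 0 -0.4" --pt "0 0 0 0.6 3.4 0 -0.4" --pt "0 0 0 0.6 3.4 3 -0.4" --pt "0 0 0 0.6 3.4 7 -0.4" --pt "0 0 0 0.6 3.4 11 -0.4" --pt "0 0 0 0.6 3.4 13.5 -0.4" --pt "0 0 0 0.6 3.4 13.9 -0.4" --pt "0 0 0 0.6 3.4 13.9 -0.4"

```text
time_s: 11.83
tcp_pos: [0.6166, 0.0433, 0.0999]
ee_rot: [[-0.891, 0.454, -0.004], [0.454, 0.891, -0.002], [0.003, -0.003, -1.0]]
wrist_force: [-0.3, 0.5, 0.3]
gripper_width: 0.7
gripper_force: 0.0
```

>>> arm_command --pt "0 0 0 0 0 0 -0.4" --pt "0 0 0 0 0 0.1 0" --pt "0 0 0 0 0 0.1 0.6" --pt "0 0 0 0 0 0.1 0.6" --pt "0 0 0 0 0 0.1 0.6" --pt "0 0 0 0 0 0.1 0.6" --pt "0 0 0 0 0 0.1 0.6"

```text
time_s: 12.42
tcp_pos: [0.618, 0.0452, 0.1013]
ee_rot: [[-0.892, 0.453, 0.002], [0.453, 0.892, 0.001], [-0.001, 0.001, -1.0]]
wrist_force: [0.9, 0.9, 1.2]
gripper_width: 0.375
gripper_force: 30.0
```

>>> arm_command --pt "0 0 0 0 0 -1 0.6" --pt "0 0 0 0 0 -3 0.6" --pt "0 0 0 0 0 -6 0.6" --pt "0 0 0 0 0 -9 0.6" --pt "0 0 0 2.5 1.4 -9 0.6" --pt "0 0 0 5 2.7 -9 0.6" --pt "0 0 0 7.5 4.1 -9 0.6" --pt "0 0 0 10 5.4 -9 0.6"

```text
time_s: 13.08
tcp_pos: [0.5514, 0.1388, 0.1906]
ee_rot: [[-0.891, 0.454, -0.001], [0.454, 0.891, -0.0], [0.001, -0.001, -1.0]]
wrist_force: [0.6, -0.0, -2.6]
gripper_width: 0.376
gripper_force: 30.0
```

>>> arm_command --pt "0 0 0 2.5 1.4 0 0.6" --pt "0 0 0 5 2.7 0 0.6" --pt "0 0 0 7.5 4.1 0 0.6" --pt "0 0 0 10 5.4 0 0.6" --pt "0 0 0 12 6.5 0 0.6" --pt "0 0 0 12.8 6.9 0 0.6" --pt "0 0 0 12.8 6.9 0 0.6" --pt "0 0 0 12.8 6.9 0 0.6"

```text
time_s: 13.75
tcp_pos: [0.4696, 0.2577, 0.1906]
ee_rot: [[-0.892, 0.452, -0.0], [0.452, 0.892, -0.001], [0.0, -0.001, -1.0]]
wrist_force: [-0.2, 0.2, -2.5]
gripper_width: 0.376
gripper_force: 30.0
```

```bash
python3 - <<'E'
from h import *
w=capture("scene"); cv2.imwrite("pics/s4.png",w["pixels"])
print(delta(.471,.2583,.1005,153), sense()['tcp_pos'],sense()['gripper_force'],sense()['wrist_force'])
# small tray, now empty, from the first-lit top view
c=capture("top"); g=cv2.cvtColor(c["pixels"],cv2.COLOR_BGR2GRAY); l=cv2.connectedComponents((g<105).astype(np.uint8))[1]
i=l[201,297]; cn=cv2.findContours((l==i).astype(np.uint8),0,1)[0][0].reshape(-1,2)
print(i,cv2.fitEllipse(np.array([p2w(c,a,b,.008)[:2] for a,b in cn]).astype(np.float32)))
E
```

```text
(array([-0.05,  0.15,  9.  ]), array([-0.001, -0.   ,  0.001])) [0.46991548 0.25726013 0.19054704] 29.999424927310372 [ 0.83688747  0.17243087 -2.36365346]
94 ((0.6182988286018372, 0.04886997863650322), (0.06483788043260574, 0.06606294214725494), 81.96021270751953)
```

View pics/s4.png

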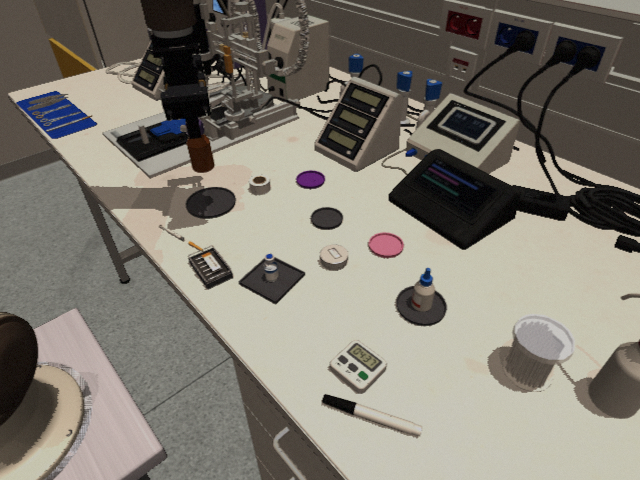

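The amber bottle hangs upright at (202,155) over the large tray, the dropper stands in the medium tray at (424,297), and the vial is in the square tray at (270,268). The small tray is empty, centred at (0.6183, 0.0489). Lowering the amber.

>>> arm_command --pt "0 0 0 0 0.1 3 0.6" --pt "0 0 0 0 0.1 5.5 0.6" --pt "0 0 0 0 0.1 7.5 0.6" --pt "0 0 0 0 0.1 8.4 0.6" --pt "0 0 0 0 0.1 8.7 0.6" --pt "0 0 0 0 0.1 8.8 0.6" --pt "0 0 0 0 0.1 8.8 0.6" --pt "0 0 0 0 0.1 8.9 0.6"

```text
time_s: 14.52
tcp_pos: [0.4714, 0.2593, 0.103]
ee_rot: [[-0.892, 0.453, 0.002], [0.453, 0.892, 0.002], [-0.001, 0.003, -1.0]]
wrist_force: [-0.1, 0.1, -1.9]
gripper_width: 0.376
gripper_force: 30.0
```

>>> arm_command --pt "0 0 0 0 0 0 0.6" --pt "0 0 0 0 0 0.1 0.6" --pt "0 0 0 0 0 0.1 0.6" --pt "0 0 0 0 0 0.1 0.6"

```text
time_s: 14.85
tcp_pos: [0.4708, 0.2591, 0.1013]
ee_rot: [[-0.892, 0.453, 0.001], [0.453, 0.892, 0.001], [-0.001, 0.002, -1.0]]
wrist_force: [-0.3, 0.4, -0.1]
gripper_width: 0.374
gripper_force: 30.0
```

>>> arm_command --pt "0 0 0 0 0 0.1 0.3" --pt "0 0 0 0 0 0.1 -0.1" --pt "0 0 0 0 0 0.1 -0.4" --pt "0 0 0 0 0 0.1 -0.4" --pt "0 0 0 0 0 0 -0.4" --pt "0 0 0 0 0 -4 -0.4" --pt "0 0 0 0 0 -8 -0.4" --pt "0 0 0 0 0 -10 -0.4"

```text
time_s: 15.52
tcp_pos: [0.4719, 0.2596, 0.2049]
ee_rot: [[-0.892, 0.452, 0.005], [0.452, 0.892, 0.003], [-0.003, 0.005, -1.0]]
wrist_force: [1.2, 0.4, 1.4]
gripper_width: 0.692
gripper_force: 0.0
```

>>> arm_command --pt "0 0 -0.1 -1.3 -3.7 0 -0.4" --pt "0 0 -0.2 -2.6 -7.4 0 -0.4" --pt "0 0 -0.3 -3.9 -11.1 0 -0.4" --pt "0 0 -0.4 -5.2 -14.8 0 -0.4" --pt "0 0 -0.47 -6.5 -18.5 0 -0.3" --pt "0 0 -0.47 -7.8 -22.2 0 -0.2" --pt "0 0 -0.47 -8.9 -25.9 0 -0.2" --pt "0 0 -0.47 -8.9 -25.9 0 -0.2"

```text
time_s: 16.18
tcp_pos: [0.4299, -0.0171, 0.2003]
ee_rot: [[-1.0, 0.006, -0.002], [0.006, 1.0, -0.001], [0.002, -0.001, -1.0]]
wrist_force: [-0.6, 0.4, -0.1]
gripper_width: 0.609
gripper_force: 0.0
```

```bash
python3 - <<'E'
from h import *
w=capture("wrist"); cv2.imwrite("pics/w5.png",w["pixels"])
print(delta(.4329,-.012,.031), sense()['tcp_pos'],w2p(w,(.4329,-.012,.056)))
E
```

```text
(array([-0.18,  0.32, 16.95]), array([-0.   , -0.001, -0.005])) [ 0.43114601 -0.01522582  0.20052533] [322.79152823 236.71978133]
```

View pics/w5.png

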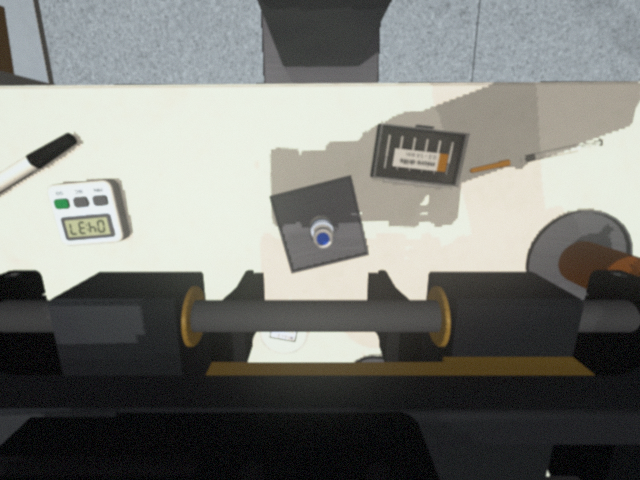

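The vial cap is at (322,238), matching the prediction of (323,237). Descending to grip it.

>>> arm_command --pt "0 0 0 -0.1 0.2 3 -0.2" --pt "0 0 0 -0.1 0.2 7 -0.2" --pt "0 0 0 -0.1 0.2 11 -0.2" --pt "0 0 0 -0.1 0.2 15 -0.2" --pt "0 0 0 -0.1 0.2 16.7 -0.2" --pt "0 0 0 -0.1 0.2 16.9 -0.2" --pt "0 0 0 -0.1 0.2 16.9 -0.2" --pt "0 0 0 -0.1 0.2 16.9 -0.2"

```text
time_s: 16.9
tcp_pos: [0.4347, -0.0097, 0.0325]
ee_rot: [[-1.0, -0.001, 0.002], [-0.001, 1.0, 0.001], [-0.002, 0.001, -1.0]]
wrist_force: [0.4, 0.2, 0.8]
gripper_width: 0.602
gripper_force: 0.0
```

>>> arm_command --pt "0 0 0 0 0 0 0.2" --pt "0 0 0 0 0 0 0.8" --pt "0 0 0 0 0 0 0.8" --pt "0 0 0 0 0 0 0.8" --pt "0 0 0 0 0 0 0.8" --pt "0 0 0 0 0 0 0.8"

```text
time_s: 17.4
tcp_pos: [0.4336, -0.0105, 0.032]
ee_rot: [[-1.0, 0.0, 0.001], [0.0, 1.0, 0.0], [-0.001, 0.0, -1.0]]
wrist_force: [-0.2, 0.2, 3.8]
gripper_width: 0.259
gripper_force: 30.0
```

>>> arm_command --pt "0 0 0 0 0 -2 0.8" --pt "0 0 0 0 0 -5 0.8" --pt "0 0 0 0 0 -8 0.8" --pt "0 0 0 -3.5 1.1 -8 0.8" --pt "0 0 0 -7 2.2 -8 0.8" --pt "0 0 0 -10.5 3.3 -8 0.8" --pt "0 0 0 -14 4.5 -8 0.8" --pt "0 0 0 -17.5 5.6 -8 0.8"

```text
time_s: 18.07
tcp_pos: [0.6096, 0.0459, 0.1115]
ee_rot: [[-1.0, 0.0, -0.0], [0.0, 1.0, 0.0], [0.0, 0.0, -1.0]]
wrist_force: [0.7, 0.4, -0.1]
gripper_width: 0.26
gripper_force: 30.0
```

>>> arm_command --pt "0 0 0 -1 0.3 0 0.8" --pt "0 0 0 -1 0.3 0 0.8" --pt "0 0 0 -1 0.3 0 0.8"

```text
time_s: 18.32
tcp_pos: [0.6177, 0.0483, 0.1104]
ee_rot: [[-1.0, 0.001, -0.002], [0.001, 1.0, -0.0], [0.002, -0.0, -1.0]]
wrist_force: [-1.2, 0.4, -1.3]
gripper_width: 0.268
gripper_force: 30.0
```

```bash
python3 -c "
from h import *
print(delta(.6185,.0488,.0325), sense()['tcp_pos'],sense()['gripper_force'])"
```

```text
(array([-0.1 ,  0.05,  7.79]), array([-0.   , -0.002, -0.001])) [0.61773683 0.04832461 0.1103974 ] 29.999835111157154
```

>>> arm_command --pt "0 0 0 0 0 3 0.8" --pt "0 0 0 0 0 6 0.8" --pt "0 0 0 0 0 7.2 0.8" --pt "0 0 0 0 0 7.5 0.8" --pt "0 0 0 0 0 7.7 0.8" --pt "0 0 0 0 0 7.8 0.8" --pt "0 0 0 0 0 7.8 0.8"

```text
time_s: 18.9
tcp_pos: [0.6192, 0.0486, 0.035]
ee_rot: [[-1.0, -0.0, 0.002], [-0.0, 1.0, 0.001], [-0.002, 0.001, -1.0]]
wrist_force: [0.8, 0.2, -0.1]
gripper_width: 0.261
gripper_force: 30.0
```

>>> arm_command --pt "0 0 0 0 0 0.1 0.8" --pt "0 0 0 0 0 0.1 0.8" --pt "0 0 0 0 0 0.1 0.8"

```text
time_s: 19.15
tcp_pos: [0.6187, 0.0485, 0.0333]
ee_rot: [[-1.0, 0.0, 0.001], [0.0, 1.0, 0.0], [-0.001, 0.0, -1.0]]
wrist_force: [-0.2, -0.2, -0.2]
gripper_width: 0.259
gripper_force: 30.0
```

>>> arm_command --pt "0 0 0 0 0 0.1 0.8" --pt "0 0 0 0 0 0.1 0.8" --pt "0 0 0 0 0 0.1 0.8"

```text
time_s: 19.4
tcp_pos: [0.6188, 0.0486, 0.0325]
ee_rot: [[-1.0, -0.0, 0.001], [-0.0, 1.0, 0.0], [-0.001, 0.0, -1.0]]
wrist_force: [-1.3, 0.1, 5.7]
gripper_width: 0.266
gripper_force: 30.0
```

Contact. Releasing, then retreating towards the robot and up, clear of everything, for a last look.

>>> arm_command --pt "0 0 0 0 0 0 0.3" --pt "0 0 0 0 0 0 -0.2" --pt "0 0 0 0 0 0 -0.2" --pt "0 0 0 0 0 0 -0.2" --pt "0 0 0 0 0 -4 -0.2" --pt "0 0 0 0 0 -8 -0.2" --pt "0 0 0 0 0 -12 -0.2" --pt "0 0 0 0 0 -16 -0.2"

```text
time_s: 20.07
tcp_pos: [0.618, 0.0483, 0.1929]
ee_rot: [[-1.0, 0.0, -0.001], [0.0, 1.0, -0.0], [0.001, -0.0, -1.0]]
wrist_force: [1.2, 0.3, -1.2]
gripper_width: 0.588
gripper_force: 0.0
```

>>> arm_command --pt "0 0 0 4 -1 -2 -0.2" --pt "0 0 0 8 -2 -4 -0.2" --pt "0 0 0 12 -3 -4 -0.2" --pt "0 0 0 16 -5 -4 -0.2" --pt "0 0 0 18 -8 -4 -0.2" --pt "0 0 0 18 -10 -4 -0.2" --pt "0 0 0 18 -10 -4 -0.2" --pt "0 0 0 18 -10 -4 -0.2"

```text
time_s: 20.73
tcp_pos: [0.4379, -0.0523, 0.2318]
ee_rot: [[-1.0, 0.002, 0.001], [0.002, 1.0, 0.0], [-0.001, 0.0, -1.0]]
wrist_force: [-0.1, 1.3, -0.5]
gripper_width: 0.604
gripper_force: 0.0
```

```bash
python3 - <<'E'
from h import *
c=capture("top"); s=capture("scene")
g={"large":(.471,.2583,.05),"med":(.5783,-.2282,.04),"small":(.6183,.0489,.03)}
A=[];B=[]
for n,(x,y,z) in g.items():
    for L,cc in((A,c),(B,s)):
        im=cc["pixels"].copy(); u,v=w2p(cc,(x,y,z)).astype(int)
        L.append(cv2.resize(im[v-45:v+45,u-45:u+45],(260,260),interpolation=2))
    print(n,[(w2p(c,(x,y,h))-w2p(c,(x,y,z)).astype(int)+45)*260/90 for h in(.003,.056,.086,.135)])
cv2.imwrite("pics/fin.png",np.vstack([np.hstack(A),np.hstack(B)])); print(sense()["tcp_pos"])
E
```

```text
large [array([147.97709962, 141.62894074]), array([130.32343415, 130.8095907 ]), array([119.58706685, 124.22962484]), array([100.751643  , 112.68601401])]
med [array([120.12259626, 142.5485397 ]), array([136.18311042, 125.66281598]), array([145.93810878, 115.40659344]), array([163.02912589,  97.43741821])]
small [array([131.82485625, 142.15169088]), array([129.26265679, 122.21529478]), array([127.70704489, 110.11112585]), array([124.98274182,  88.9134065 ])]
[ 0.43873893 -0.05130303  0.23150134]
```

View pics/fin.png

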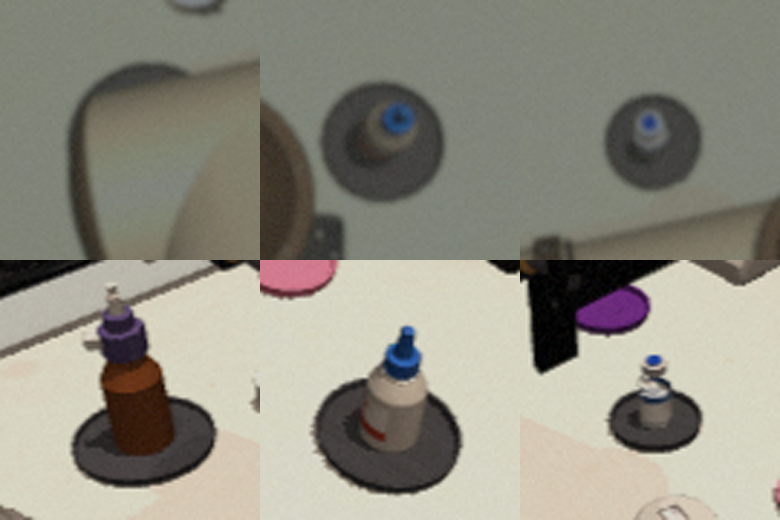

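All three containers stand upright and near the centre of the right trays: amber base at (143,445) against a tray centre of (144,440), dropper cap at (398,117), vial cap at (649,123), matching its prediction. The arm is clear.

```bash
python3 -c "
from station import finish_job
print(finish_job())"
```

```text
the job is handed in; nothing more can be done
None
```

I handed the job in at about 21 s: amber bottle in the large tray, dropper bottle in the medium and vial in the small, all upright and near centre in the last pictures; the hand-in returned no verdict.

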